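Feel the gap of a spring clamp with a taper gauge

ROBOT

A 6-joint arm with a two-finger parallel gripper is mounted at the origin on a cart in front of the work surface, level with it; the furniture and walls round the work are solid. World frame = base frame: x ahead of the robot, y to its left, z up, the work surface at z = 0. Lengths are in m, angles in rad, forces in N, time in s.
With the tool pointing down it reaches from about 0.375 to 0.9 m from the base axis. Payload 3.1 kg.
Tool frame: the origin (TCP) lies at the very end of the fingers, on their centre line; the grasp point (between the pads) lies 19 mm behind it (manip.pinch_z is the distance from the TCP to the grasp point, in m); z points along the fingers, y is the line along which they close (so a half turn about z gives the same grasp; the last joint's range is limited). The gripper opens to 85 mm and grips with 20 to 120 N. Pads are 22 mm wide; open, the fingers measure 114 mm over their backs; the gripper's body (76 mm by 85 mm) begins 54 mm behind the grasp point. The pads swing forward as they close: fully open they stand 13 mm farther back than shut.
Start: joints at [1.139, 0.527, 1.433, -0, 1.181, -0.178], TCP at [0.156, 0.605, 0.231] pointing down, gripper open.
Joint ranges: [-3.08, 3.08], [-0.75, 2.2], [0.22, 2.44], [-1.43, 4.57], [0, 2.65], [-2.85, 2.85]. Speed limits (rad/s): [2.79, 2.79, 3.14, 3.14, 3.14, 3.14].

INTERFACE

Orientations are given as a unit quaternion [x, y, z, w].
In Python, from station import manip gives the robot as it stands.
- The arm moves only by the tool servo_tool, never from a script. Its argument "commands" is one flat list of numbers, 7 for each row, row after row: the shift along the tool's x, y, z each as a share of 500 mm, from -1 to 1, then the turn, a rotation vector about the tool's x, y, z each as a share of 360 degrees, from -1 to 1, then the opening, from -1 (shut) to 1 (fully open). In form: [dx, dy, dz, rx, ry, rz, claw, dx, dy, dz, rx, ry, rz, claw, ...]. A call has 1 to 12 rows; each row shifts and turns the commanded pose from where the row before left it, along the tool's axes as they then stand; what a row does not reach is not made up. A row lasts 1/12 s, in which the tool goes at most 41.7 mm and 7.16 degrees, less where a joint would pass 70% of its speed; a pose out of reach is approached as far as the arm can. A call with a number of a shift or a turn outside -1 to 1 is refused whole. A call with a gripper value outside its range is refused whole. The fingers move at their own pace and stop on an object; "force" is the grip in N (left out, the last holds). Time passes only in rows, so rows that do not move let the fingers close. It gives the time, the measured TCP pose, the force, the opening and the grip force at its end, in the units of the state.
- manip.sense(): the state, without advancing time (a new reading comes with each control period).
- manip.snapshot(name): name is "side" or "top" or "wrist"; returns a dict with "img" (400x640x3 uint8, red, green, blue), "mtx" (3x3 intrinsics, pixels), "world_to_cam" (4x4, takes a point from world to camera coordinates). Camera axes: x right, y up, looking along -z (the intrinsics and any distortion apply to the point x, -y, -z); pixel columns grow to the right and rows downward; lengths in m; the calibration is good to about 2 mm. A picture is of the moment at which its call begins. There is no depth.
- manip.sign_off(): hands the job in; it is judged then, once.
Trained networks look in a picture, given as the dict that the camera call returned (one of the last four; its "shot" number tells which), for a name from the list of things; names that differ only in an ending like _2 or _b are one class to them, and where a whole thing is asked for, a point or a joint stands for the part that bears it (a point fixed in the world has none). Each returns a list of dicts, best first, with "conf" (0 to 1); they miss things now and then, are a little off and sometimes report something else, mostly with a low value. They report only what shows in the picture. A call takes as long as a camera call. They do not tell look-alikes from the thing itself.
- manip.look_for(picture, query): "box" ([left, top, width, height] in pixels, round what is visible of it).
- manip.silhouettes(picture, query): "pixels" (400x640 bool, what is visible of it) and "box" ([left, top, width, height] in pixels, round what is visible of it).
The state is a dict: "t": time; "q": joint angles; "qd": joint speeds; "tau": joint torques, N m; "tcp_pos": TCP position; "tool_rot": TCP orientation; "force": force on the tool from outside, world axes, zero at the start; "ft_torque": the same for the moment, N m; "finger_gap": opening from 0.0 (shut) to 1.0 (fully open); "gripper_force": force on a finger pad.
Only numpy, scipy, OpenCV 4.12 (cv2) and the standard library are available. Lean on these libraries where they do the work, as an engineer would, in place of code of your own. Each camera call takes 0.05 s, during which the arm holds its last target. There are 200 camera calls.

TASK

A small wooden blank has been left lying across the mouth of the spring clamp: drop it into the open wooden box. Then draw the taper gauge out of its block and slide its blade straight down, square to the plates, between the clamp's two steel plates until both plates press on it and it drags snugly; do not drive it down to the clamp's base or force the plates wide apart. Finish while still holding the gauge upright and still at that depth, and leave the other things on the table where they are.

Things in the scene. Friction and masses are not known exactly. Their poses are not given: they have to be found in the camera images.
- clamp: fixed dark steel clamp, base 60 (x) x 126 (y) x 12 mm; origin: underside middle, z up. Two bright steel plates, 40 mm wide (x), 12 thick, tops 75 mm up, face each other across a slot along x, open at the top, 63 mm deep, 4.5 to 9 mm wide (varies), top edges bevelled 4 x 5 mm. Springs and posts (63 mm high) behind them; brass knob at the +y end
- left_lip (a point): on the +y plate (left_jaw): middle of its width, in the plane of its inner face, at the height of its top (75 mm); axes as the clamp's. The slot's mouth centre is half-way between left_lip and right_lip
- right_lip (a point): the same point on the -y plate (right_jaw)
- left_jaw (a joint): m the +y plate is pushed back against its spring: 0 at rest, stop at 0.006. It yields from 4 N, and 4 N more per mm. Snug: both plates press on the blade with over 1 N; pushed back over 2.2 mm is too far. Drag sets in 15 to 45 mm deep; a downward push of 4 to 8 N is snug, it grows slowly with depth, and friction keeps the gauge there
- left_plate: the +y plate, bright steel; its origin and axes are the clamp's, shifted with the plate along y
- right_plate: the -y plate, likewise
- right_jaw (a joint): the same for the -y plate
- taper_gauge: loose gauge, 0.09 kg, standing in its block: steel blade pointing down, 20 mm wide (x), 70 mm long, 2 mm thick (y) at the tip, widening evenly to 13 mm at the wooden handle, which is 28 (x) x 16 (y) x 50 mm high. Origin where blade meets handle, z up the handle. Both ways round are alike
- gauge_grip (a point): middle of the handle, 25 mm above the gauge's origin; axes as the gauge's. At the start it stands about 99 mm above the table and the handle's lower end rests on the block's top, 25 mm below this point; grip across the 16 mm
- gauge_tip (a point): middle of the blade's tip, 70 mm below the gauge's origin
- gauge_block: fixed light wooden block 60 x 56 x 74 mm with a slot through its top in which the gauge stands loosely; origin at the underside
- blank: the wooden seal blank, a plain pale bar 16 (x) x 56 (y) x 16 mm, lying across the tops of the two plates at the start; origin in the middle of its underside
- blank_mid (a point): centre of the wooden blank, at the start 83 mm above the table; axes as the blank's (y along its length)
- parts_box: fixed open wooden box, outside 85 (x) x 110 (y) x 45 mm high, walls 5 mm; origin at the middle of its underside
- marker: bystander: felt marker lying near the table's front edge, 135 mm long
- stone_blank: bystander: cream stone seal blank with a round knob top, standing, 19 x 19 x 56 mm
- packing_wedge: bystander: dark wooden wedge, 64 x 10 x 20 mm
- wax_tin: bystander: round tin, 72 mm wide, 35 mm high
- pencil: bystander: pencil lying down, 142 mm long
There are look-alikes about, which are no part of the job. Leave any pink or red look-alike of the blank alone.

How it is judged:
By the outcome, as a careful person would: the job done as asked, in the order asked, and still so for the second after the job is handed in, while the arm keeps its last pose, push and grip.
It also fails if it takes over 61 s, if anything falls off the work surface, if the arm or the gripper's body presses on something with over 40 N, if the wrist force passes 120 N, or if a joint passes its speed limit or range.

## Working session

There is one attempt and no reset: what is moved stays moved. The work goes in short steps, Python scripts to look and compute and a tool call to move; the robot and the scene stay as the last step left them, time stands still between calls to the robot, and variables do not carry over. Pictures are saved under pics/ and viewed, at most 10 in all, crops included, and the job is handed in when it is done.

Besides the shell and the picture viewer there is one more tool, called after "Call:" as a command line: name --argument value ..., lists and objects as JSON in quotes. servo_tool: Moves the arm, as the interface text tells. Its arguments: {"type":"object","properties":{"commands":{"type":"array"},"force":{"type":"number"}},"required":["commands"]}

```bash
mkdir -p pics; ls
cat > h.py <<'E'
import numpy as np, cv2
from station import manip
def snap(n, fn=None):
    s=manip.snapshot(n)
    if fn: cv2.imwrite('pics/'+fn, s['img'][:,:,::-1])
    return s
def proj(s,P):
    P=np.atleast_2d(P); c=(s['world_to_cam']@np.c_[P,np.ones(len(P))].T)[:3]
    c=np.array([c[0],-c[1],-c[2]]); u=s['mtx']@c; return (u[:2]/u[2]).T
def ray(s,px):
    d=np.linalg.inv(s['mtx'])@np.array([px[0],px[1],1.]); d=np.array([d[0],-d[1],-d[2]])
    W=s['world_to_cam']; R=W[:3,:3]; o=-R.T@W[:3,3]; d=R.T@d; return o,d/np.linalg.norm(d)
def onz(s,px,z):
    o,d=ray(s,px); return o+d*(z-o[2])/d[2]
def tri(obs):
    A=np.zeros((3,3));b=np.zeros(3)
    for s,px in obs:
        o,d=ray(s,px);M=np.eye(3)-np.outer(d,d);A+=M;b+=M@o
    X=np.linalg.solve(A,b); return X,[np.linalg.norm(proj(s,X)[0]-px) for s,px in obs]
E
python3 - <<'E'
from h import *
S={n:snap(n,n+'0.png') for n in ('side','top')}
for n,s in S.items():
    print(n,s.keys(),ray(s,(320,200)))
    for q in ['clamp','left_plate','right_plate','taper_gauge','gauge_block','blank','parts_box','left_lip','gauge_grip','blank_mid']:
        print(q,[(np.round(r['box']).astype(int).tolist(),round(r['conf'],2)) for r in manip.look_for(s,q)][:4])
print(manip.sense())
cv2.imwrite('pics/both0.png',cv2.resize(np.vstack([S['top']['img'],S['side']['img']])[:,:,::-1],(480,600)))
E
```

```text
pics
side dict_keys(['img', 'mtx', 'world_to_cam', 'shot']) (array([ 0.47598476, -0.92063254,  0.80818293]), array([ 0.02858034,  0.77777886, -0.6278879 ]))
clamp [([316, 199, 26, 53], 0.94)]
left_plate [([321, 205, 14, 7], 0.38)]
right_plate [([322, 211, 17, 8], 0.6), ([320, 203, 17, 6], 0.38)]
taper_gauge [([324, 286, 16, 30], 0.73), ([256, 221, 18, 35], 0.57)]
gauge_block [([318, 295, 35, 54], 0.97)]
blank [([342, 261, 22, 26], 0.79), ([325, 195, 6, 23], 0.54), ([288, 282, 22, 25], 0.48)]
parts_box [([272, 149, 34, 37], 0.75)]
left_lip []
gauge_grip [([255, 219, 18, 38], 0.75), ([329, 292, 16, 21], 0.69)]
blank_mid [([323, 197, 14, 21], 0.7), ([292, 285, 21, 20], 0.67), ([308, 190, 10, 17], 0.55), ([344, 266, 20, 20], 0.48)]
top dict_keys(['img', 'mtx', 'world_to_cam', 'shot']) (array([ 0.41554622, -0.05004078,  1.23219557]), array([ 0.09731565, -0.00242723, -0.99525061]))
clamp [([284, 191, 58, 22], 0.88)]
left_plate [([310, 195, 2, 16], 0.54)]
right_plate [([322, 191, 2, 17], 0.48)]
taper_gauge [([434, 197, 14, 16], 0.68)]
gauge_block [([424, 192, 35, 27], 0.89)]
blank [([254, 2
[... 343 characters left out ...]
{'t': 1.1, 'q': array([ 1.13948557e+00,  5.27522003e-01,  1.43272571e+00,  1.32334415e-05,
        1.18140197e+00, -1.78525472e-01]), 'qd': array([ 7.77777271e-05,  5.58665962e-04, -9.90101227e-06, -4.44661442e-04,
       -1.89536227e-03, -8.16567802e-04]), 'tau': array([-9.58205419e-04, -4.42330062e+01, -1.78422672e+01, -1.35162022e-04,
        9.75339099e-04, -6.92124203e-06]), 'tcp_pos': array([0.15628097, 0.60510699, 0.23128866]), 'tool_rot': array([ 1.26058881e-01,  9.92022761e-01, -2.53633136e-05, -1.44000153e-05]), 'force': array([-0.68667727,  0.66302136,  0.13457201]), 'ft_torque': array([-0.0208851 , -0.0052239 ,  0.02778237]), 'gripper_force': 0.0, 'finger_gap': 1.000779421657774}
```

Run:
```python
import cv2,numpy as np
t=cv2.imread('pics/top0.png')[130:290,160:480]; s=cv2.imread('pics/side0.png')[140:360,220:380]
cv2.imwrite('pics/t1.png',cv2.resize(t,None,fx=2.5,fy=2.5,interpolation=cv2.INTER_CUBIC))
cv2.imwrite('pics/s1.png',cv2.resize(s,None,fx=2.7,fy=2.7,interpolation=cv2.INTER_CUBIC))
```

```text
(no output)
```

View pics/t1.png

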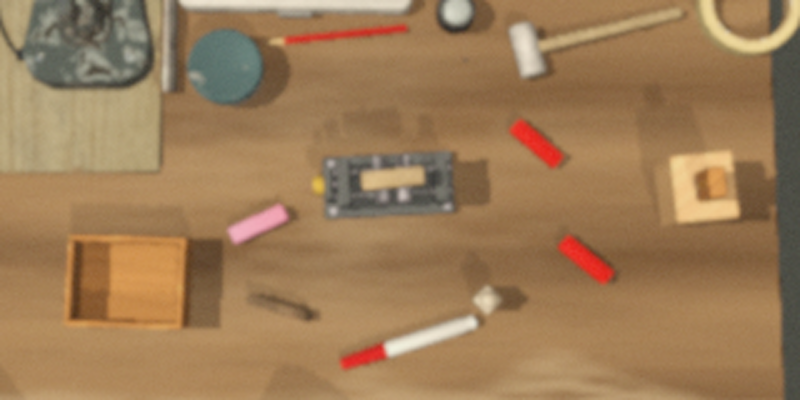

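View pics/s1.png

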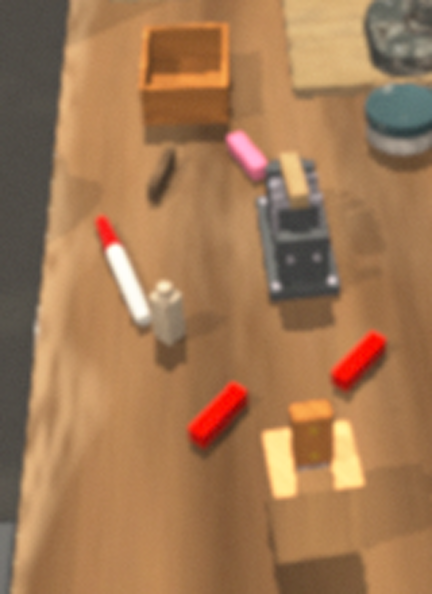

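Top view: the true blank is the pale bar on the clamp at px (317,202). Possible mix-ups are the pink bar (263,219), the red bars (374,187) and (394,233), the stone blank (354,249) and the wedge (272,252). The gauge is at (444,204) in its block, and the box is at (211,242). Next I'll compute rough positions.

Run:
```python
from h import *
s=snap('top')
for n,px,z in [('blank',(317,201.5),.083),('gauge',(445,203),.12),('box',(211,242.5),.045),('boxL',(186,242),.045),('boxR',(235,242),.045),('block TL',(428,193),.074),('block BR',(456,217),.074),('clampTL',(290,193),.012),('clampBR',(341,216),.012),('clampTR',(341,191),.012),('clampBL',(290,217),.012)]:
    print(n,np.round(onz(s,px,z),4))
d=snap('side'); 
def c(s,q,i): b=manip.look_for(s,q)[i]['box']; return (b[0]+b[2]/2,b[1]+b[3]/2)
# side: blank ends from silhouettes
for q in ['blank','parts_box','gauge_block','taper_gauge','clamp']:
  for n,x in (('top',s),('side',d)):
    for r in manip.silhouettes(x,q):
        m=r['pixels'].astype(np.uint8); ys,xs=np.nonzero(m)
        if len(xs)<5: continue
        print(q,n,round(r['conf'],2),r['box'],len(xs),np.round([xs.mean(),ys.mean()],1),np.round(cv2.minAreaRect(np.c_[xs,ys].astype(np.float32))[1:],1) if 0 else cv2.minAreaRect(np.c_[xs,ys].astype(np.float32)), x['img'][ys,xs].mean(0).astype(int))
```

```text
blank [ 0.5245 -0.046   0.083 ]
gauge [ 0.5159 -0.3279  0.12  ]
box [0.4336 0.2021 0.045 ]
boxL [0.4351 0.2605 0.045 ]
boxR [0.4344 0.1461 0.045 ]
block TL [ 0.5434 -0.3011  0.074 ]
block BR [ 0.4878 -0.3635  0.074 ]
clampTL [0.5523 0.0195 0.012 ]
clampBR [ 0.4958 -0.1034  0.012 ]
clampTR [ 0.5564 -0.104   0.012 ]
clampBL [0.4941 0.0196 0.012 ]
blank top 0.68 [304.2, 196.8, 27.5, 9.3] 193 [316.5 200.3] ((316.5538330078125, 200.46922302246094), (8.098623275756836, 25.238859176635742), 86.8201675415039) [194 167 123]
blank top 0.61 [363.2, 178.7, 20.1, 16.8] 167 [373.8 187.1] ((374.0000305175781, 187.00001525878906), (22.62741470336914, 7.071067810058594), 45.0) [217  54  39]
blank top 0.61 [317.3, 189.8, 6.0, 22.0] 74 [320.6 200. ] ((320.0, 200.5), (19.0, 6.0), 90.0) [143 131 120]
blank top 0.58 [255.0, 213.9, 18.6, 14.2] 168 [262.  219.1] ((262.3000183105469, 218.60003662109375), (7.602630615234375, 23.25510597229004), 63.43495178222656) [227 159 169]
blank top 0.56 [378.9, 220.9, 27.3, 19.1] 128 [393.4 233.1] ((393.3886413574219, 233.13616943359375), (22.304040908813477, 5.769499778
[... 1652 characters left out ...]
taper_gauge top 0.51 [435.4, 197.1, 12.0, 15.3] 165 [443.3 202.8] ((443.5, 203.0), (14.0, 13.0), 90.0) [190 137  79]
taper_gauge side 0.8 [328.0, 288.7, 14.7, 24.3] 404 [335.  300.6] ((335.0, 300.5), (25.0, 16.0), 90.0) [178 116  61]
clamp top 0.76 [282.7, 190.4, 57.9, 23.2] 1159 [313.6 203.4] ((312.80755615234375, 203.0736083984375), (24.976404190063477, 55.729957580566406), 87.51044464111328) [116 108  96]
clamp side 0.75 [313.5, 200.6, 32.8, 52.2] 1136 [329.  228.2] ((328.5924987792969, 224.6011505126953), (52.91590118408203, 26.533981323242188), 81.25383758544922) [100  93  88]
clamp side 0.21 [326.0, 289.3, 16.6, 25.5] 379 [334.6 300.6] ((334.5, 300.5), (25.0, 15.0), 90.0) [176 114  59]
```

```bash
cat >> h.py <<'E'
from scipy.spatial.transform import Rotation as R
def go(p=None,yaw=None):
    """print remaining tool shift (shares of 500mm) & tilt/yaw turn (share of 360) ; yaw=world angle of tool x, deg. Shift is in the CURRENT tool axes and in those after the turn"""
    st=manip.sense(); r=R.from_quat(st['tool_rot']); M=r.as_matrix()
    y=np.degrees(np.arctan2(M[1,0],M[0,0])); print('t',round(st['t'],2),'tcp',np.round(st['tcp_pos'],4),'yaw',round(y,2),'z',np.round(M[:,2],4),'F',np.round(st['force'],2),'gap',round(st['finger_gap'],3),'gf',st['gripper_force'])
    T=r
    if yaw is not None:
        a=np.radians(yaw); T=R.from_matrix(np.c_[[np.cos(a),np.sin(a),0],[np.sin(a),-np.cos(a),0],[0,0,-1]])
        print(' turn',np.round((r.inv()*T).as_rotvec()/(2*np.pi),5))
    if p is not None:
        d=np.array(p)-st['tcp_pos']; print(' shift now',np.round(M.T@d/.5,4),'after turn',np.round(T.as_matrix().T@d/.5,4))
E
python3 - <<'E'
from h import *
t=snap('top');s=snap('side')
print('blank',tri([(t,(316.5,200.4)),(s,(328,206.2))]))
print('gauge',tri([(t,(443.6,202.9)),(s,(335,300.5))]))
print('box',tri([(t,(211,242)),(s,(287.7,167.1))]))
go((.47,-.046,.30),90)
E
```

```text
blank (array([ 0.52642036, -0.04487966,  0.08190235]), [np.float64(0.32136588031621455), np.float64(0.32430485811741433)])
gauge (array([ 0.51799283, -0.33049101,  0.09705357]), [np.float64(0.11071244384316513), np.float64(0.13783529605399855)])
box (array([0.43418219, 0.20762827, 0.01888503]), [np.float64(0.40670873006049807), np.float64(0.3572419613811909)])
t 1.8 tcp [0.1563 0.6051 0.2313] yaw 165.52 z [ 0.  0. -1.] F [ 0.93  0.17 -0.26] gap 1.0 gf 0.0
 turn [ 0.      -0.       0.20977]
 shift now [-0.9332 -1.1039 -0.1374] after turn [-1.3023  0.6275 -0.1374]
```

Call:
servo_tool --commands '[0,0,-0.01,0,0,0.019,0.2,0,0,-0.01,0,0,0.019,0.2,0,0,-0.01,0,0,0.019,0.2,0,0,-0.01,0,0,0.019,0.2,0,0,-0.01,0,0,0.019,0.2,0,0,-0.01,0,0,0.019,0.2,0,0,-0.01,0,0,0.019,0.2,0,0,-0.01,0,0,0.019,0.2,0,0,-0.01,0,0,0.019,0.2,0,0,-0.01,0,0,0.019,0.2,0,0,-0.01,0,0,0.0197,0.2,0,0,0,0,0,0,0.2]'

```text
t: 2.8
tcp_pos: [0.1565, 0.6057, 0.2875]
tool_rot: [0.708, 0.707, 0.001, -0.0]
force: [0.1, 0.1, -0.1]
finger_gap: 0.602
gripper_force: 0.0
```

Call:
servo_tool --commands '[-0.07,0.034,0,0,0,0,0.2,-0.07,0.034,0,0,0,0,0.2,-0.07,0.034,0,0,0,0,0.2,-0.07,0.034,0,0,0,0,0.2,-0.07,0.034,0,0,0,0,0.2,-0.07,0.034,0,0,0,0,0.2,-0.07,0.034,0,0,0,0,0.2,-0.07,0.034,0,0,0,0,0.2,-0.07,0.034,0,0,0,0,0.2,-0.07,0.034,0,0,0,0,0.2,-0.07,0.034,0,0,0,0,0.2,-0.07,0.034,0,0,0,0,0.2]'

```text
t: 3.8
tcp_pos: [0.3608, 0.1835, 0.2864]
tool_rot: [0.706, 0.709, 0.0, 0.0]
force: [0.1, 1.2, -0.1]
finger_gap: 0.598
gripper_force: 0.0
```

Call:
servo_tool --commands '[-0.07,0.034,0,0,0,0,0.2,-0.07,0.034,0,0,0,0,0.2,-0.07,0.034,0,0,0,0,0.2,-0.07,0.034,0,0,0,0,0.2,-0.07,0.034,0,0,0,0,0.2,-0.07,0.034,0,0,0,0,0.2,0,0,0,0,0,0,0.2,0,0,0,0,0,0,0.2,0,0,0,0,0,0,0.2]'

```text
t: 4.55
tcp_pos: [0.4617, -0.0244, 0.2859]
tool_rot: [0.707, 0.708, -0.0, -0.001]
force: [0.2, 0.8, -1.0]
finger_gap: 0.6
gripper_force: 0.0
```

Run:
```python
from h import *
w=snap('wrist','w1.png')
print(ray(w,(320,200)),w['mtx'][0,0]); np.savez('w1.npz',mtx=w['mtx'],world_to_cam=w['world_to_cam'])
for q in ['blank','clamp','left_plate','right_plate']:
    for r in manip.silhouettes(w,q):
        ys,xs=np.nonzero(r['pixels'])
        if len(xs)>20: print(q,round(r['conf'],2),np.round(r['box']),len(xs),np.round([xs.mean(),ys.mean()],1),cv2.minAreaRect(np.c_[xs,ys].astype(np.float32)))
go((.526,-.045,.2),90)
```

```text
(array([0.46285093, 0.05275165, 0.42879913]), array([ 0.00997223, -0.30945681, -0.95086121])) 316.93396949405485
blank 0.95 [291. 274.  33.  37.] 467 [310.2 290.9] ((310.2500305175781, 290.7500305175781), (12.727920532226562, 37.476661682128906), 45.0)
blank 0.61 [324.  47.  28.  44.] 642 [338.7  68.7] ((339.0133972167969, 68.99456024169922), (48.234169006347656, 13.92595100402832), 67.89054870605469)
blank 0.57 [362. 163.  20.  51.] 789 [373.1 187.7] ((373.5828857421875, 188.0745849609375), (50.45648193359375, 16.81882667541504), 86.98721313476562)
blank 0.42 [391. 247.  16.  12.] 99 [396.6 253.2] ((396.86004638671875, 254.02001953125), (15.0, 8.600000381469727), 36.869895935058594)
clamp 0.55 [342. 116.  51. 108.] 3921 [364.2 167.1] ((366.5, 170.0), (106.0, 49.0), 90.0)
left_plate 0.53 [352. 168.  34.  16.] 235 [367.9 175.7] ((369.6199951171875, 176.16001892089844), (39.4565544128418, 15.132084846496582), 8.130102157592773)
left_plate 0.31 [347. 133.  46.  51.] 681 [367.8 166.8] ((369.4881591796875, 158.8470458984375), (47.1683464050293, 38.885128021240234), 85.60128784179688)
right_plate 0.77 [351. 179.  39.  19.] 359 [367.9 190.1] ((370.0, 189.0), (20.0, 38.0), 90.0)
right_plate 0.58 [230. 135.  44.  91.] 1108 [252.2 180.2] ((252.3511505126953, 180.68545532226562), (99.12155151367188, 12.499795913696289), 69.71744537353516)
t 4.8 tcp [ 0.462  -0.0235  0.2864] yaw 90.17 z [-1.e-04  1.e-04 -1.e+00] F [-0.13  0.41  0.09] gap 0.601 gf 0.0
 turn [-1.0e-05 -2.0e-05  4.8e-04]
 shift now [-0.0434  0.1279  0.1728] after turn [-0.043   0.128   0.1728]
```

View pics/w1.png

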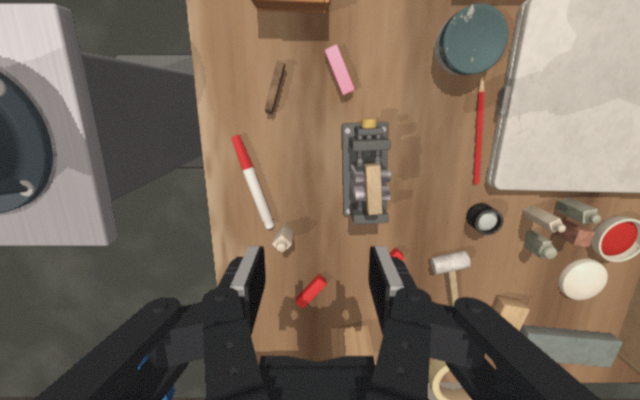

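The view shows the pale blank on the clamp at (373,188). The pink bar at (340,70) and red bars at (311,291) and (397,254) are elsewhere, so the choice holds. Moving above it for a close second view.

Call:
servo_tool --commands '[-0.007,0.021,0.03,0,0,0,0.2,-0.007,0.021,0.03,0,0,0,0.2,-0.007,0.021,0.03,0,0,0,0.2,-0.007,0.021,0.03,0,0,0,0.2,-0.007,0.021,0.03,0,0,0,0.2,-0.007,0.021,0.02,0,0,0,0.2,0,0,0,0,0,0,0.2,0,0,0,0,0,0,0.2,0,0,0,0,0,0,0.2]'

```text
t: 5.55
tcp_pos: [0.5251, -0.045, 0.2018]
tool_rot: [0.707, 0.708, -0.0, -0.0]
force: [-0.0, 0.7, -0.4]
finger_gap: 0.598
gripper_force: 0.0
```

Run:
```python
from h import *
w=snap('wrist','w2.png'); np.savez('w2.npz',mtx=w['mtx'],world_to_cam=w['world_to_cam'])
a=np.load('w1.npz')
for q in ['blank','clamp','left_plate','right_plate']:
    for r in manip.silhouettes(w,q):
        ys,xs=np.nonzero(r['pixels'])
        if len(xs)>20: print(q,round(r['conf'],2),np.round(r['box']),len(xs),np.round([xs.mean(),ys.mean()],1),cv2.minAreaRect(np.c_[xs,ys].astype(np.float32)))
go((.526,-.045,.1),90)
im=w['img'][90:330,220:440]
cv2.imwrite('pics/w2c.png',cv2.resize(im[:,:,::-1],None,fx=2.5,fy=2.5,interpolation=cv2.INTER_CUBIC))
```

```text
blank 0.97 [334. 259.  35.  45.] 766 [349. 284.] ((349.34423828125, 283.8865051269531), (16.931034088134766, 47.482757568359375), 46.397178649902344)
blank 0.75 [252. 293.  27.  40.] 427 [265.1 310. ] ((262.6000061035156, 312.20001220703125), (15.600000381469727, 37.20000076293945), 36.869895935058594)
blank 0.61 [257.   9.  43.  62.] 1157 [278.4  37.7] ((278.6944580078125, 37.93309783935547), (68.02924346923828, 17.96612548828125), 65.82089233398438)
blank 0.59 [305. 159.  25.  66.] 1165 [316.8 191.8] ((316.475830078125, 191.90850830078125), (66.55192565917969, 18.574798583984375), 84.64418029785156)
clamp 0.78 [287.  98.  61. 142.] 5863 [318.1 163.2] ((317.8858337402344, 167.87452697753906), (135.95851135253906, 57.38057327270508), 87.51044464111328)
clamp 0.63 [296. 184.  46.  25.] 514 [319.8 195.5] ((318.3507995605469, 195.31385803222656), (21.522367477416992, 43.71037673950195), 86.8201675415039)
left_plate 0.79 [296. 167.  43.  16.] 403 [319.5 176.3] ((317.537353515625, 176.28395080566406), (16.600236892700195, 45.567413330078125), 87.27368927001953)
left_plate 0.31 [453.  56.  12. 129.] 948 [459.9 119.3] ((460.1777648925781, 118.52420806884766), (8.601658821105957, 131.1663818359375), 2.0454084873199463)
right_plate 0.77 [296. 183.  48.  22.] 567 [319.5 195.3] ((318.5290222167969, 195.0511016845703), (22.232385635375977, 44.254539489746094), 86.98721313476562)
right_plate 0.65 [294. 121.  45.  62.] 944 [319.2 163.3] ((317.5, 153.0), (62.0, 45.0), 90.0)
right_plate 0.52 [148. 121.  63. 117.] 1840 [177.9 181.2] ((177.7899932861328, 181.1828155517578), (126.13021850585938, 16.27550506591797), 65.46226501464844)
t 5.8 tcp [ 0.5254 -0.0456  0.2021] yaw 90.04 z [ 1.1e-03 -4.0e-04 -1.0e+00] F [-1.07  0.26 -0.29] gap 0.602 gf 0.0
 turn [1.7e-04 6.0e-05 1.1e-04]
 shift now [0.0012 0.0009 0.2042] after turn [0.0011 0.0011 0.2042]
```

View pics/w2c.png

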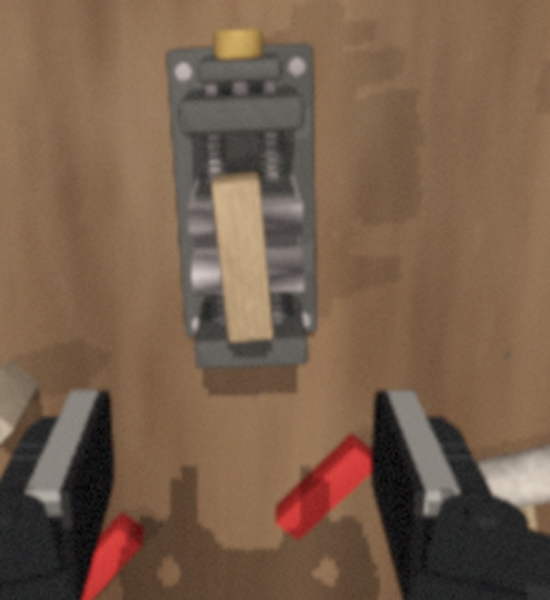

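The crop shows the blank's top face corners at crop (212,182), (258,174), (272,338) and (228,342). The clamp base has bolts at (183,71) and (297,66), with the slot's plates across the middle.

Run:
```python
from h import *
w=dict(np.load('w2.npz')); w1=dict(np.load('w1.npz'))
f=lambda c:(c[0]/2.5+220-.3,c[1]/2.5+90-.3)
P=[onz(w,f(c),.091) for c in [(212,182),(258,174),(272,338),(228,342)]]
print(np.round(P,4),np.mean(P,0)); a=np.mean(P[:2],0)-np.mean(P[2:],0); print('len',np.linalg.norm(a),'ang',np.degrees(np.arctan2(a[1],a[0])))
print('bolts',[np.round(onz(w,f(c),.014),4) for c in [(183,71),(297,66)]])
print('base',[np.round(onz(w,f(c),.012),4) for c in [(167,50),(313,46),(185,332),(315,330)]])
print('lips top edges z75',[np.round(onz(w,f(c),.075),4) for c in [(191,222),(302,215),(193,263),(303,252)]])
print('tri',tri([(w,(316.5,191.9)),(w1,(373.4,188))]))
go((np.mean(P,0)[0],np.mean(P,0)[1],.079),np.degrees(np.arctan2(a[1],a[0])))
```

```text
[[ 0.5163 -0.0185  0.091 ]
 [ 0.5312 -0.0159  0.091 ]
 [ 0.5365 -0.0731  0.091 ]
 [ 0.5212 -0.0747  0.091 ]] [ 0.52629834 -0.04556176  0.091     ]
len 0.056905135689750794 ang 95.15154276756064
bolts [array([0.5021, 0.0116, 0.014 ]), array([0.5482, 0.0137, 0.014 ])]
base [array([0.4956, 0.0198, 0.012 ]), array([0.5547, 0.0214, 0.012 ]), array([ 0.5004, -0.1031,  0.012 ]), array([ 0.5591, -0.1021,  0.012 ])]
lips top edges z75 [array([ 0.5082, -0.036 ,  0.075 ]), array([ 0.547 , -0.0334,  0.075 ]), array([ 0.5086, -0.051 ,  0.075 ]), array([ 0.5477, -0.0469,  0.075 ])]
tri (array([ 0.52604416, -0.04415971,  0.08793695]), [np.float64(0.19672644902778463), np.float64(0.14877349301356343)])
t 5.8 tcp [ 0.5254 -0.0456  0.2021] yaw 90.04 z [ 1.1e-03 -4.0e-04 -1.0e+00] F [-1.07  0.26 -0.29] gap 0.602 gf 0.0
 turn [ 1.70e-04  7.00e-05 -1.42e-02]
 shift now [1.000e-04 1.500e-03 2.462e-01] after turn [-1.000e-04  1.700e-03  2.462e-01]
```

Call:
servo_tool --commands '[0,0.0015,0.04,0,0,-0.0142,0.2,0,0,0.04,0,0,0,0.2,0,0,0.04,0,0,0,0.2,0,0,0.04,0,0,0,0.2,0,0,0.04,0,0,0,0.2,0,0,0.03,0,0,0,0.2,0,0,0.016,0,0,0,0.2,0,0,0,0,0,0,0.2,0,0,0,0,0,0,0.2]'

```text
t: 6.55
tcp_pos: [0.5265, -0.0458, 0.0786]
tool_rot: [0.675, 0.738, 0.0, 0.0]
force: [0.4, 0.6, 0.6]
finger_gap: 0.599
gripper_force: 0.0
```

Call:
servo_tool --commands '[0,0,0,0,0,0,-1,0,0,0,0,0,0,-1,0,0,0,0,0,0,-1,0,0,0,0,0,0,-1,0,0,0,0,0,0,-1,0,0,0,0,0,0,-1,0,0,0,0,0,0,-1,0,0,0,0,0,0,-1]' --force 30

```text
t: 7.22
tcp_pos: [0.527, -0.0459, 0.0794]
tool_rot: [0.675, 0.738, 0.0, 0.001]
force: [-0.8, 0.5, 6.9]
finger_gap: 0.168
gripper_force: 31.9
```

Call:
servo_tool --commands '[0,0,-0.02,0,0,0,-1,0,0,-0.04,0,0,0,-1,0,0,-0.04,0,0,0,-1,0,0,-0.04,0,0,0,-1,0,0,-0.04,0,0,0,-1,0,0,-0.04,0,0,0,-1,0,0,0,0,0,0,-1,0,0,0,0,0,0,-1,0,0,0,0,0,0,-1]'

```text
t: 7.97
tcp_pos: [0.5257, -0.0455, 0.188]
tool_rot: [0.675, 0.738, -0.0, -0.0]
force: [0.2, 0.6, -0.7]
finger_gap: 0.17
gripper_force: 31.1
```

Run:
```python
from h import *
w=snap('wrist','w3.png'); np.savez('w3.npz',mtx=w['mtx'],world_to_cam=w['world_to_cam'])
for q in ['blank','left_plate','right_plate','clamp']:
    for r in manip.silhouettes(w,q):
        ys,xs=np.nonzero(r['pixels'])
        if len(xs)>20: print(q,round(r['conf'],2),np.round(r['box']),len(xs),np.round([xs.mean(),ys.mean()],1))
go((.434,.205,.2),90)
im=w['img'][40:340,220:440]
cv2.imwrite('pics/w3c.png',cv2.resize(im[:,:,::-1],None,fx=2,fy=2,interpolation=cv2.INTER_CUBIC))
```

```text
blank 0.87 [296. 203.  36. 117.] 3718 [316.5 259.9]
blank 0.74 [268.   0.  38.  66.] 1181 [289.   31.7]
left_plate 0.92 [297. 176.  45.  11.] 685 [318.4 180.2]
left_plate 0.66 [294. 185.  45.  27.] 795 [316.7 196.9]
right_plate 0.89 [295. 186.  49.  24.] 870 [317.1 197.4]
right_plate 0.46 [292. 122.  52.  66.] 1653 [318.8 168.2]
clamp 0.76 [289. 100.  65. 143.] 6480 [317.8 160.7]
t 8.22 tcp [ 0.5257 -0.0456  0.1873] yaw 95.13 z [-2.1e-03  7.0e-04 -1.0e+00] F [-0.3   0.5   0.16] gap 0.175 gf 31.11051321029663
 turn [-0.00033 -0.00012  0.01425]
 shift now [ 0.5155 -0.1379 -0.0246] after turn [ 0.5011 -0.1834 -0.0253]
```

View pics/w3c.png

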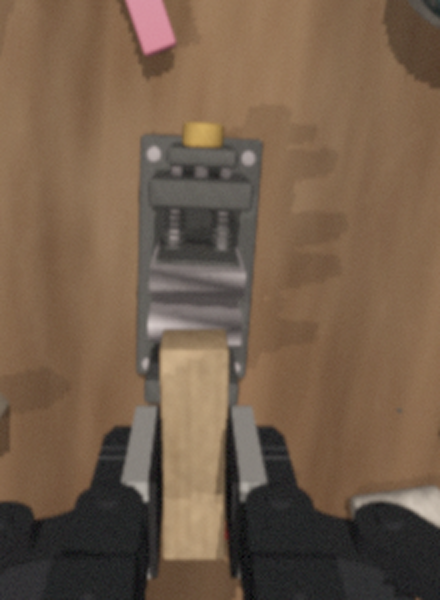

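The blank is held and the clamp's slot is clear. Carrying it to the box.

Call:
servo_tool --commands '[0.0644,-0.0172,0,0,0,0,-1,0.0644,-0.0172,0,0,0,0,-1,0.0644,-0.0172,0,0,0,0,-1,0.0644,-0.0172,0,0,0,0,-1,0.0644,-0.0172,0,0,0,0,-1,0.0644,-0.0172,0,0,0,0,-1,0.0644,-0.0172,0,0,0,0,-1,0.0644,-0.0172,0,0,0,0,-1,0,0,0,0,0,0,-1,0,0,0,0,0,0,-1,0,0,0,0,0,0,-1]'

```text
t: 9.13
tcp_pos: [0.4348, 0.2045, 0.188]
tool_rot: [0.674, 0.738, -0.0, 0.0]
force: [-0.0, 0.4, -0.4]
finger_gap: 0.171
gripper_force: 31.1
```

Run:
```python
from h import *
w=snap('wrist','w4.png')
for n in ('top','wrist'):
    w=snap(n)
    for r in manip.silhouettes(w,'parts_box')[:2]:
        ys,xs=np.nonzero(r['pixels']); b=r['box']
        print(n,round(r['conf'],2),np.round(b),[np.round(onz(w,p,.045),4) for p in ((b[0],b[1]),(b[0]+b[2],b[1]+b[3]))])
go((.434,.204,.025),95)
```

```text
top 0.92 [194. 224.  44.  38.] [array([0.4775, 0.2424, 0.045 ]), array([0.388 , 0.1384, 0.045 ])]
wrist 0.63 [268. 116.  97. 123.] [array([0.3891, 0.2605, 0.045 ]), array([0.4892, 0.1506, 0.045 ])]
t 9.38 tcp [0.4353 0.2036 0.1882] yaw 95.02 z [ 0.e+00 -1.e-04 -1.e+00] F [-0.    0.56 -1.02] gap 0.173 gf 31.110860109329224
 turn [-0.e+00  2.e-05  4.e-05]
 shift now [ 0.001  -0.0026  0.3265] after turn [ 0.0009 -0.0026  0.3265]
```

View pics/w4.png

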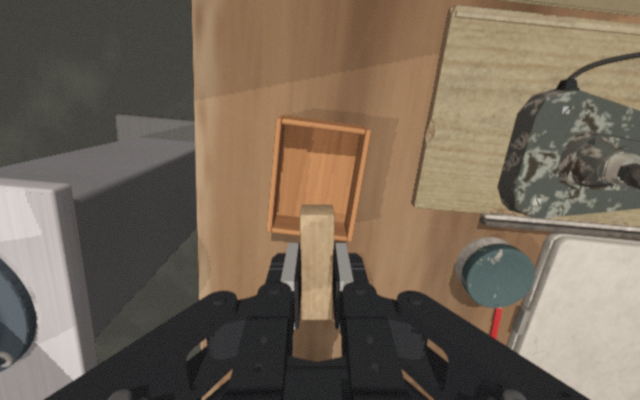

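The box rim in view runs from (279,117) to (349,241), and the blank is heading into its middle. Lowering and releasing.

Call:
servo_tool --commands '[0,0,0.06,0,0,0,-1,0,0,0.06,0,0,0,-1,0,0,0.06,0,0,0,-1,0,0,0.06,0,0,0,-1,0,0,0.05,0,0,0,-1,0,0,0.02,0,0,0,-1,0,0,0,0,0,0,-1,0,0,0,0,0,0,-0.4,0,0,0,0,0,0,-0.4,0,0,0,0,0,0,-0.4,0,0,0,0,0,0,-0.4,0,0,0,0,0,0,-0.4]'

```text
t: 10.38
tcp_pos: [0.4354, 0.2049, 0.0344]
tool_rot: [0.675, 0.738, 0.001, 0.001]
force: [-0.0, -0.4, 0.0]
finger_gap: 0.306
gripper_force: 0.0
```

Call:
servo_tool --commands '[0,0,-0.04,0,0,0,-0.4,0,0,-0.06,0,0,0,-0.4,0,0,-0.06,0,0,0,-0.4,0,0,-0.06,0,0,0,-0.4,0,0,-0.06,0,0,0,-0.4,0,0,-0.06,0,0,0,-0.4,0,0,-0.06,0,0,0,-0.4,0,0,0,0,0,0,0.2]'

```text
t: 11.05
tcp_pos: [0.4381, 0.2057, 0.2394]
tool_rot: [0.675, 0.738, 0.005, 0.004]
force: [0.4, 0.7, -0.9]
finger_gap: 0.425
gripper_force: 0.0
```

Run:
```python
from h import *
w=snap('wrist','w5.png')
for r in manip.silhouettes(w,'blank'):
    ys,xs=np.nonzero(r['pixels']); 
    if len(xs)>9: print(round(r['conf'],2),np.round(r['box']),w['img'][ys,xs].mean(0).astype(int),onz(w,(xs.mean(),ys.mean()),.013))
go((.49,-.325,.22),180)
```

```text
0.89 [333. 236.  20.  39.] [212 147 160] [0.48790528 0.08904491 0.013     ]
0.87 [304. 143.  15.  49.] [192 163 127] [0.43634985 0.20517006 0.013     ]
t 11.15 tcp [0.4352 0.2049 0.235 ] yaw 95.15 z [ 4.1e-03  9.0e-04 -1.0e+00] F [-0.06 -0.63 -0.56] gap 0.587 gf 0.0
 turn [ 0.00059  0.00042 -0.23569]
 shift now [-1.0654  0.0139  0.0295] after turn [-0.1096 -1.0598  0.0299]
```

The pale blank is in the box at (.436, .205). Turning and going to the gauge.

Call:
servo_tool --commands '[0,0,0,0,0,-0.0196,0.2,0,0,0,0,0,-0.0196,0.2,0,0,0,0,0,-0.0196,0.2,0,0,0,0,0,-0.0196,0.2,0,0,0,0,0,-0.0196,0.2,0,0,0,0,0,-0.0196,0.2,0,0,0,0,0,-0.0196,0.2,0,0,0,0,0,-0.0196,0.2,0,0,0,0,0,-0.0196,0.2,0,0,0,0,0,-0.0196,0.2,0,0,0,0,0,-0.0196,0.2,0,0,0,0,0,-0.0196,0.2]'

```text
t: 12.15
tcp_pos: [0.4333, 0.2044, 0.2316]
tool_rot: [-0.001, 1.0, -0.0, -0.002]
force: [0.3, 0.7, 0.4]
finger_gap: 0.601
gripper_force: 0.0
```

Call:
servo_tool --commands '[-0.007,-0.075,0,0,0,0,0.2,-0.007,-0.075,0,0,0,0,0.2,-0.007,-0.075,0,0,0,0,0.2,-0.007,-0.075,0,0,0,0,0.2,-0.007,-0.075,0,0,0,0,0.2,-0.007,-0.075,0,0,0,0,0.2,-0.007,-0.075,0,0,0,0,0.2,-0.007,-0.075,0,0,0,0,0.2,-0.007,-0.075,0,0,0,0,0.2,-0.007,-0.075,0,0,0,0,0.2,-0.007,-0.075,0,0,0,0,0.2,-0.007,-0.075,0,0,0,0,0.2]'

```text
t: 13.15
tcp_pos: [0.4739, -0.2465, 0.2314]
tool_rot: [0.002, 1.0, 0.001, -0.002]
force: [0.4, 0.1, 0.5]
finger_gap: 0.598
gripper_force: 0.0
```

Call:
servo_tool --commands '[-0.007,-0.075,0,0,0,0,0.2,-0.007,-0.075,0,0,0,0,0.2,0,0,0,0,0,0,0.2,0,0,0,0,0,0,0.2,0,0,0,0,0,0,0.2]'

```text
t: 13.57
tcp_pos: [0.4807, -0.3193, 0.2314]
tool_rot: [0.002, 1.0, 0.002, -0.002]
force: [-0.1, -0.3, 0.4]
finger_gap: 0.598
gripper_force: 0.0
```

```bash
cat > g.py <<'E'
from h import *
import sys
w=snap('wrist',sys.argv[1]+'.png'); np.savez(sys.argv[1]+'.npz',mtx=w['mtx'],world_to_cam=w['world_to_cam'])
for q in sys.argv[2:]:
    for r in manip.silhouettes(w,q)[:2]:
        ys,xs=np.nonzero(r['pixels'])
        if len(xs)>20: print(q,round(r['conf'],2),np.round(r['box']),len(xs),np.round([xs.mean(),ys.mean()],1),cv2.minAreaRect(np.c_[xs,ys].astype(np.float32)))
E
python3 g.py w6 taper_gauge gauge_block gauge_grip; python3 -c "
from h import *
go((.517,-.329,.18),180)"
```

```text
taper_gauge 0.69 [294. 204.  21.  45.] 828 [302.9 226.6] ((302.66241455078125, 226.2741241455078), (45.09938430786133, 19.949172973632812), 85.91438293457031)
taper_gauge 0.2 [536. 188.  48.  55.] 903 [565.1 213.1] ((564.2457885742188, 209.74139404296875), (62.091617584228516, 34.266014099121094), 63.92464065551758)
gauge_block 0.86 [272. 171.  63.  70.] 3156 [304.  202.3] ((302.72418212890625, 206.18966674804688), (71.91738891601562, 56.720069885253906), 85.2363510131836)
gauge_grip 0.83 [292. 202.  19.  46.] 791 [302.9 226.8] ((302.0, 225.5), (45.0, 20.0), 90.0)
gauge_grip 0.57 [532. 190.  52.  49.] 820 [565.5 214.4] ((563.7692260742188, 209.7561798095703), (63.13822937011719, 35.05574035644531), 62.949398040771484)
t 13.77 tcp [ 0.4817 -0.3188  0.233 ] yaw 179.9 z [-9.0e-04  1.1e-03 -1.0e+00] F [ 0.26 -0.55  0.99] gap 0.599 gf 0.0
 turn [ 0.00017 -0.00015 -0.00028]
 shift now [-0.0707 -0.0204  0.1059] after turn [-0.0705 -0.0204  0.106 ]
```

View pics/w6.png

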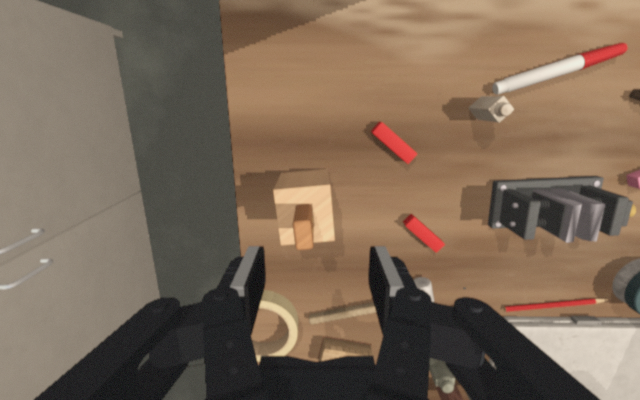

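The gauge handle is at about (303,227) in its block (272–335, 171–241). Moving in over it and measuring again.

Call:
servo_tool --commands '[-0.014,-0.004,0.02,0,0,0,0.2,-0.014,-0.004,0.02,0,0,0,0.2,-0.014,-0.004,0.02,0,0,0,0.2,-0.014,-0.004,0.02,0,0,0,0.2,-0.014,-0.004,0.02,0,0,0,0.2,0,0,0,0,0,0,0.2,0,0,0,0,0,0,0.2,0,0,0,0,0,0,0.2]'

```text
t: 14.43
tcp_pos: [0.5169, -0.3306, 0.1831]
tool_rot: [0.002, 1.0, 0.0, -0.0]
force: [0.0, 0.5, 0.0]
finger_gap: 0.599
gripper_force: 0.0
```

```bash
python3 g.py w7 taper_gauge gauge_block gauge_grip; python3 -c "
from h import *
go((.517,-.329,.18),180)
im=cv2.imread('pics/w7.png')[130:330,240:400]
cv2.imwrite('pics/w7c.png',cv2.resize(im,None,fx=3,fy=3,interpolation=cv2.INTER_CUBIC))"
```

```text
taper_gauge 0.67 [304. 180.  23.  56.] 1195 [314.7 206.5] ((314.0931396484375, 206.11724853515625), (54.0626106262207, 23.751007080078125), 85.2363510131836)
gauge_block 0.86 [278. 145.  73.  82.] 4405 [315.  182.4] ((314.6393127441406, 186.53277587890625), (82.65912628173828, 69.62198638916016), 84.80557250976562)
gauge_grip 0.68 [304. 179.  24.  56.] 1227 [315.  206.4] ((315.0, 206.0), (54.0, 24.0), 90.0)
t 14.63 tcp [ 0.5169 -0.3308  0.184 ] yaw 179.8 z [ 7.e-04 -7.e-04 -1.e+00] F [ 0.02 -0.45 -0.54] gap 0.599 gf 0.0
 turn [-0.00012  0.00012 -0.00056]
 shift now [-0.0002  0.0036  0.008 ] after turn [-0.0002  0.0036  0.008 ]
```

View pics/w7c.png

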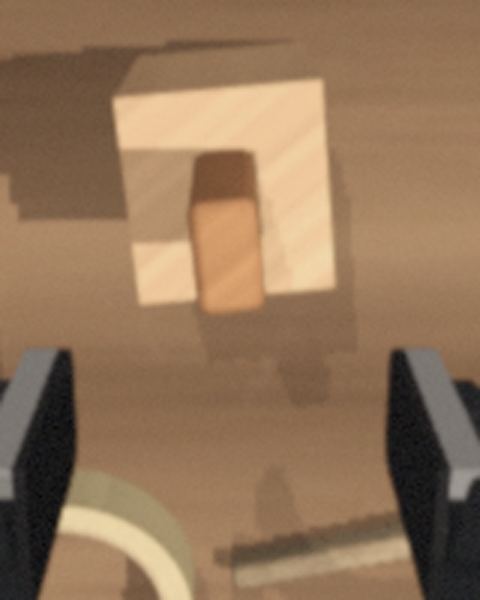

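Run:
```python
from h import *
w=dict(np.load('w7.npz'));w6=dict(np.load('w6.npz'))
f=lambda c:(c[0]/3+240-.3,c[1]/3+130-.3)
def rep(n,C,z):
    P=np.array([onz(w,f(c),z) for c in C]);a=(P[3]+P[2]-P[0]-P[1])/2;b=(P[1]+P[2]-P[0]-P[3])/2
    print(n,np.round(P.mean(0),4),'x-len',np.linalg.norm(a).round(4),'ang',np.degrees(np.arctan2(a[1],a[0])).round(1),'y-len',np.linalg.norm(b).round(4),'ang',np.degrees(np.arctan2(-b[0],b[1])).round(1)); return P
P=rep('handle',[(190,200),(259,197),(263,305),(203,312)],.124)
rep('block',[(114,98),(322,80),(335,288),(139,304)],.074)
print(onz(w,f((224,151.5)),.074))
print(tri([(w,(314.8,206.4)),(w6,(302.9,226.7))]))
```

```text
handle [ 0.5164 -0.3315  0.124 ] x-len 0.0267 ang 3.9 y-len 0.0147 ang 4.6
block [ 0.518  -0.3319  0.074 ] x-len 0.0602 ang 4.8 y-len 0.0562 ang 4.8
[ 0.50523627 -0.33284949  0.074     ]
(array([ 0.51779818, -0.33230284,  0.10337307]), [np.float64(0.16554561251846223), np.float64(0.13326806344185546)])
```

Call:
servo_tool --commands '[-0.001,-0.0024,0.03,0,0,-0.0133,0.2,0,0,0.04,0,0,0,0.2,0,0,0.04,0,0,0,0.2,0,0,0.04,0,0,0,0.2,0,0,0.03,0,0,0,0.2,0,0,0.024,0,0,0,0.2,0,0,0,0,0,0,0.2,0,0,0,0,0,0,0.2]'

```text
t: 15.3
tcp_pos: [0.5173, -0.3318, 0.0813]
tool_rot: [-0.04, 0.999, 0.0, -0.0]
force: [0.7, -0.3, 0.6]
finger_gap: 0.601
gripper_force: 0.0
```

Call:
servo_tool --commands '[0,0,0,0,0,0,-1,0,0,0,0,0,0,-1,0,0,0,0,0,0,-1,0,0,0,0,0,0,-1,0,0,0,0,0,0,-1,0,0,0,0,0,0,-1,0,0,0,0,0,0,-1,0,0,0,0,0,0,-1]' --force 60

```text
t: 15.97
tcp_pos: [0.5181, -0.3324, 0.0826]
tool_rot: [-0.04, 0.999, -0.001, 0.001]
force: [0.0, 0.1, 6.0]
finger_gap: 0.178
gripper_force: 58.8
```

```bash
python3 -c "
from h import *
go()"
```

```text
t 15.97 tcp [ 0.5181 -0.3324  0.0826] yaw -175.4 z [ 0.0018 -0.0017 -1.    ] F [0.05 0.08 6.04] gap 0.178 gf 58.821280002593994
```

Call:
servo_tool --commands '[0,0,-0.01,0,0,0,-1,0,0,-0.02,0,0,0,-1,0,0,-0.03,0,0,0,-1,0,0,-0.03,0,0,0,-1,0,0,-0.03,0,0,0,-1,0,0,-0.03,0,0,0,-1,0,0,-0.03,0,0,0,-1,0,0,-0.03,0,0,0,-1,0,0,-0.02,0,0,0,-1,0,0,0,0,0,0,-1,0,0,0,0,0,0,-1]'

```text
t: 16.88
tcp_pos: [0.5175, -0.3318, 0.1968]
tool_rot: [-0.04, 0.999, -0.0, 0.0]
force: [-0.2, 0.1, -1.3]
finger_gap: 0.178
gripper_force: 58.4
```

Run:
```python
from h import *
go((.49,-.04,.2),182)
S={n:snap(n) for n in ('side','top')}
for n,s in S.items():
    for r in manip.silhouettes(s,'taper_gauge')[:2]:
        ys,xs=np.nonzero(r['pixels']); print(n,round(r['conf'],2),np.round(r['box']))
```

```text
t 16.88 tcp [ 0.5175 -0.3318  0.1968] yaw -175.4 z [ 7.e-04 -6.e-04 -1.e+00] F [-0.24  0.09 -1.33] gap 0.178 gf 58.38426411151886
 turn [-0.00011  0.0001   0.00721]
 shift now [ 0.008   0.5861 -0.0068] after turn [ 0.0345  0.5852 -0.0064]
side 0.78 [326. 246.  14.  49.]
```

Call:
servo_tool --commands '[-0.019,0.0635,0,0,0,0,-1,-0.019,0.0635,0,0,0,0,-1,-0.019,0.0635,0,0,0,0,-1,-0.019,0.0635,0,0,0,0,-1,-0.019,0.0635,0,0,0,0,-1,-0.019,0.0635,0,0,0,0,-1,-0.019,0.0635,0,0,0,0,-1,-0.019,0.0635,0,0,0,0,-1,-0.019,0.0635,0,0,0,0.0072,-1,0,0,0,0,0,0,-1,0,0,0,0,0,0,-1,0,0,0,0,0,0,-1]'

```text
t: 18.08
tcp_pos: [0.5794, -0.0402, 0.1957]
tool_rot: [-0.018, 1.0, -0.0, -0.001]
force: [-0.4, -0.5, -1.5]
finger_gap: 0.177
gripper_force: 58.7
```

```bash
python3 g.py w8 taper_gauge clamp left_plate right_plate; python3 -c "
from h import *
go((.527,-.041,.2),182)
cv2.imwrite('pics/w8c.png',cv2.resize(cv2.imread('pics/w8.png')[60:320,200:440],None,fx=2.3,fy=2.3,interpolation=cv2.INTER_CUBIC))"
```

```text
clamp 0.77 [251.  91. 147.  62.] 8169 [319.7 121.5] ((323.5, 121.5), (61.0, 145.0), 90.0)
clamp 0.7 [295. 100.  17.  50.] 865 [300.9 126.5] ((300.5, 127.0), (50.0, 17.0), 90.0)
left_plate 0.85 [317. 104.  15.  47.] 790 [324.7 126.6] ((324.4999694824219, 127.0), (49.99999237060547, 14.999998092651367), 90.0)
left_plate 0.57 [315. 103.  41.  52.] 1254 [331.2 125.8] ((336.4999694824219, 127.0), (38.99999237060547, 49.99999237060547), 0.0)
right_plate 0.69 [294. 102.  20.  48.] 814 [300.9 126.4] ((300.9999694824219, 127.0), (15.999998092651367, 49.99999237060547), 0.0)
t 18.33 tcp [ 0.5796 -0.0414  0.1962] yaw -178.1 z [-2.e-04 -1.e-04 -1.e+00] F [ 0.48 -0.41 -1.79] gap 0.182 gf 58.69536101818085
 turn [-1.0e-05 -4.0e-05 -2.9e-04]
 shift now [ 0.1051  0.0043 -0.0076] after turn [ 0.1051  0.0045 -0.0076]
```

View pics/w8c.png

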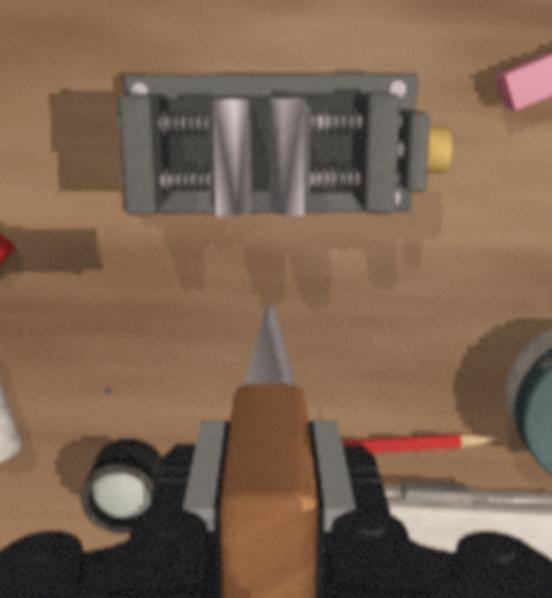

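The view shows the plates at crop x 213–251 and 272–306, with the slot between them at about x 261. The held gauge's tip is at crop (268,305), held straight. Next: subpixel measurement of the slot and tip in this one picture.

Run:
```python
from h import *
w=dict(np.load('w8.npz')); im=cv2.imread('pics/w8.png').astype(float).mean(2)
for r in (108,116,124,132,140,148):
    print(r,im[r-1:r+2,288:340].mean(0).astype(int).tolist())
print('tip rows')
for r in range(188,206,2): print(r,im[r,304:330].astype(int).tolist())
print('cam',ray(w,(320,200))[0])
f=lambda c:(c[0]/2.3+200-.3,c[1]/2.3+60-.3)
print('base TL TR bolt',[np.round(onz(w,f(c),z),4) for c,z in [((123,75),.012),((416,74),.012),((139,90),.013),((398,90),.013)]])
print('tip',onz(w,f((268,305)),.1176))
print('plate ends near/far',[np.round(onz(w,f(c),.075),4) for c in [(213,100),(216,215),(306,99),(304,213)]])
```

```text
108 [66, 70, 69, 75, 89, 105, 113, 128, 141, 154, 166, 178, 188, 197, 195, 184, 169, 153, 134, 115, 85, 69, 65, 66, 69, 71, 70, 72, 73, 78, 92, 111, 125, 140, 152, 153, 149, 142, 136, 129, 121, 113, 106, 107, 107, 103, 96, 81, 73, 76, 79, 78]
116 [65, 73, 74, 73, 88, 112, 111, 103, 111, 126, 141, 157, 169, 178, 178, 167, 151, 131, 118, 109, 93, 72, 60, 58, 62, 63, 66, 69, 71, 77, 82, 93, 103, 122, 136, 138, 134, 128, 120, 114, 106, 105, 113, 118, 110, 99, 96, 81, 75, 77, 89, 91]
124 [69, 71, 71, 71, 89, 119, 124, 116, 104, 102, 115, 131, 144, 156, 158, 145, 126, 109, 108, 109, 96, 74, 62, 59, 60, 58, 57, 61, 69, 75, 77, 80, 92, 110, 124, 124, 120, 112, 103, 98, 104, 116, 128, 129, 113, 98, 85, 69, 63, 67, 69, 71]
132 [64, 58, 59, 67, 85, 118, 134, 130, 117, 105, 96, 102, 118, 132, 137, 127, 108, 100, 104, 108, 98, 77, 61, 59, 58, 59, 59, 60, 61, 73, 77, 77, 80, 98, 109, 110, 105, 96, 94, 103, 118, 133, 144, 142, 119, 102, 85, 66, 59, 63, 61, 60]
140 [71, 72, 85, 80, 85, 119, 147, 147, 135, 122, 108, 95, 93, 102, 113, 106, 96, 99, 106, 110, 106, 82, 64, 57, 56, 59, 57, 58, 63, 71, 77,
[... 1225 characters left out ...]
06, 106, 108, 109, 108, 109, 108]
202 [107, 106, 107, 107, 109, 108, 108, 108, 106, 101, 97, 95, 98, 113, 119, 123, 123, 117, 110, 106, 110, 109, 106, 108, 109, 109]
204 [107, 107, 107, 104, 106, 106, 107, 106, 102, 97, 98, 94, 92, 103, 114, 123, 125, 121, 114, 108, 106, 107, 110, 107, 108, 108]
cam [ 0.50282822 -0.04345093  0.33863355]
base TL TR bolt [array([ 0.5006, -0.1057,  0.012 ]), array([0.4958, 0.0188, 0.012 ]), array([ 0.5065, -0.0988,  0.013 ]), array([0.5025, 0.0115, 0.013 ])]
tip [ 0.56885372 -0.04140802  0.1176    ]
plate ends near/far [array([ 0.5082, -0.0627,  0.075 ]), array([ 0.5482, -0.0611,  0.075 ]), array([ 0.5067, -0.0305,  0.075 ]), array([ 0.5463, -0.0292,  0.075 ])]
```

Run:
```python
from h import *
w=dict(np.load('w8.npz'));w3=dict(np.load('w3.npz'));w2=dict(np.load('w2.npz'))
for z in(.07,.075): print(z,'w8',[np.round(onz(w,p,z),4) for p in ((308.8,124),(315.7,124),(312.4,124),(312.4,108),(312.4,140))],'outer',[np.round(onz(w,p,z),4) for p in ((292.4,124),(333,124))])
im=cv2.imread('pics/w3.png').astype(float).mean(2)
for c in (302,312,322,332): print('w3 col',c,'rows168-212',im[168:212,c-1:c+2].mean(1).astype(int).tolist())
for r in (175,180,185,188.5,192,205): print(r,[np.round(onz(w3,(318,r),z)[1],4) for z in (.07,.075)])
go((.5273,-.046,.165),182.1)
```

```text
0.07 w8 [array([ 0.5243, -0.0492,  0.07  ]), array([ 0.5241, -0.0435,  0.07  ]), array([ 0.5242, -0.0462,  0.07  ]), array([ 0.5115, -0.0466,  0.07  ]), array([ 0.5373, -0.0458,  0.07  ])] outer [array([ 0.5248, -0.0628,  0.07  ]), array([ 0.5236, -0.0292,  0.07  ])]
0.075 w8 [array([ 0.5239, -0.0491,  0.075 ]), array([ 0.5237, -0.0435,  0.075 ]), array([ 0.5238, -0.0462,  0.075 ]), array([ 0.5113, -0.0466,  0.075 ]), array([ 0.5367, -0.0458,  0.075 ])] outer [array([ 0.5244, -0.0624,  0.075 ]), array([ 0.5232, -0.0294,  0.075 ])]
w3 col 302 rows168-212 [65, 71, 78, 92, 111, 119, 116, 104, 93, 89, 95, 104, 112, 122, 132, 133, 123, 105, 87, 79, 77, 76, 81, 89, 107, 118, 121, 120, 118, 123, 135, 150, 164, 177, 185, 180, 155, 123, 107, 104, 107, 110, 111, 113]
w3 col 312 rows168-212 [63, 70, 85, 92, 103, 115, 120, 116, 112, 102, 93, 85, 88, 99, 107, 115, 114, 98, 80, 74, 76, 78, 77, 86, 102, 117, 120, 118, 117, 111, 105, 110, 123, 140, 152, 152, 130, 105, 98, 103, 106, 111, 114, 117]
w3 col 322 rows168-212 [63, 66, 74, 87, 95, 111, 121, 123, 128, 131, 119, 106, 92, 85, 87, 95, 99, 91, 7
[... 160 characters left out ...]
95, 107, 118, 127, 141, 149, 143, 132, 119, 101, 89, 81, 80, 77, 71, 72, 72, 75, 78, 76, 81, 96, 113, 119, 120, 117, 111, 106, 99, 89, 87, 90, 92, 90, 93, 97, 104, 110, 116, 119]
175 [np.float64(-0.0311), np.float64(-0.0299)]
180 [np.float64(-0.0355), np.float64(-0.0342)]
185 [np.float64(-0.0398), np.float64(-0.0385)]
188.5 [np.float64(-0.0429), np.float64(-0.0415)]
192 [np.float64(-0.046), np.float64(-0.0446)]
205 [np.float64(-0.0578), np.float64(-0.0561)]
t 18.33 tcp [ 0.5796 -0.0414  0.1962] yaw -178.1 z [-2.e-04 -1.e-04 -1.e+00] F [ 0.48 -0.41 -1.79] gap 0.182 gf 58.69536101818085
 turn [-1.0e-05 -4.0e-05 -5.7e-04]
 shift now [ 0.1049 -0.0057  0.0624] after turn [ 0.1049 -0.0054  0.0624]
```

Call:
servo_tool --commands '[0.021,-0.0011,0,0,0,-0.0006,-1,0.021,-0.0011,0,0,0,0,-1,0.021,-0.0011,0,0,0,0,-1,0.021,-0.0011,0,0,0,0,-1,0.021,-0.0011,0,0,0,0,-1,0,0,0.02,0,0,0,-1,0,0,0.02,0,0,0,-1,0,0,0.02,0,0,0,-1,0,0,0.009,0,0,0,-1,0,0,0,0,0,0,-1,0,0,0,0,0,0,-1]'

```text
t: 19.25
tcp_pos: [0.5275, -0.0448, 0.161]
tool_rot: [-0.019, 1.0, 0.0, -0.001]
force: [0.6, -0.6, -1.0]
finger_gap: 0.181
gripper_force: 58.7
```

Run:
```python
from h import *
w=snap('wrist','w9.png')
cv2.imwrite('pics/w9c.png',cv2.resize(w['img'][110:310,220:420,::-1],None,fx=3,fy=3,interpolation=cv2.INTER_CUBIC))
np.savez('w9.npz',mtx=w['mtx'],world_to_cam=w['world_to_cam'])
im=w['img'].astype(float).mean(2)
for r in range(170,206,4): print(r,im[r-1:r+2,290:345].mean(0).astype(int).tolist())
for _ in range(4): go((.5273,-.0461,.1616),182.1); snap('top')
```

```text
170 [70, 71, 71, 68, 65, 68, 85, 96, 100, 104, 105, 106, 105, 105, 105, 100, 97, 93, 89, 83, 80, 75, 66, 61, 64, 70, 72, 71, 72, 74, 77, 82, 84, 86, 87, 88, 92, 92, 95, 96, 97, 96, 101, 108, 113, 104, 78, 64, 67, 70, 72, 72, 73, 71, 73]
174 [64, 72, 68, 63, 70, 89, 101, 105, 109, 111, 111, 112, 115, 115, 116, 117, 119, 120, 122, 122, 114, 90, 68, 62, 65, 68, 69, 72, 73, 75, 78, 83, 84, 86, 88, 88, 89, 91, 95, 96, 97, 99, 103, 104, 107, 110, 104, 80, 69, 81, 79, 72, 78, 79, 80]
178 [95, 118, 92, 76, 92, 106, 116, 125, 134, 144, 157, 168, 177, 186, 191, 188, 178, 167, 155, 141, 122, 90, 70, 62, 60, 60, 63, 70, 72, 75, 81, 89, 104, 116, 129, 140, 149, 154, 150, 146, 142, 136, 128, 124, 117, 113, 111, 108, 99, 104, 117, 105, 109, 140, 165]
182 [66, 77, 76, 76, 90, 106, 113, 123, 138, 148, 159, 169, 178, 186, 194, 189, 178, 165, 151, 135, 115, 88, 67, 62, 61, 60, 62, 63, 65, 72, 77, 84, 98, 112, 127, 140, 153, 159, 157, 150, 144, 138, 131, 123, 116, 111, 113, 111, 104, 98, 82, 72, 82, 93, 93]
186 [71, 70, 71, 76, 90, 108, 109, 110, 121, 133, 146, 159, 169, 179, 185, 179, 166, 149, 134, 12
[... 1444 characters left out ...]
9 -0.0449  0.1618] yaw -177.77 z [ 4.e-04 -1.e-04 -1.e+00] F [ 0.6   0.07 -1.87] gap 0.181 gf 58.727842569351196
 turn [-2.0e-05  7.0e-05  3.6e-04]
 shift now [ 0.0013 -0.0024  0.0004] after turn [ 0.0013 -0.0024  0.0004]
t 19.4 tcp [ 0.5279 -0.0449  0.162 ] yaw -177.77 z [ 8.e-04 -2.e-04 -1.e+00] F [ 0.58  0.32 -1.3 ] gap 0.181 gf 58.72800171375275
 turn [-4.0e-05  1.2e-04  3.7e-04]
 shift now [ 0.0014 -0.0023  0.0008] after turn [ 0.0013 -0.0024  0.0008]
t 19.45 tcp [ 0.5279 -0.0449  0.1621] yaw -177.77 z [ 9.e-04 -3.e-04 -1.e+00] F [ 0.4   0.91 -0.84] gap 0.176 gf 58.72677505016327
 turn [-5.0e-05  1.4e-04  3.7e-04]
 shift now [ 0.0012 -0.0024  0.001 ] after turn [ 0.0012 -0.0024  0.001 ]
```

View pics/w9c.png

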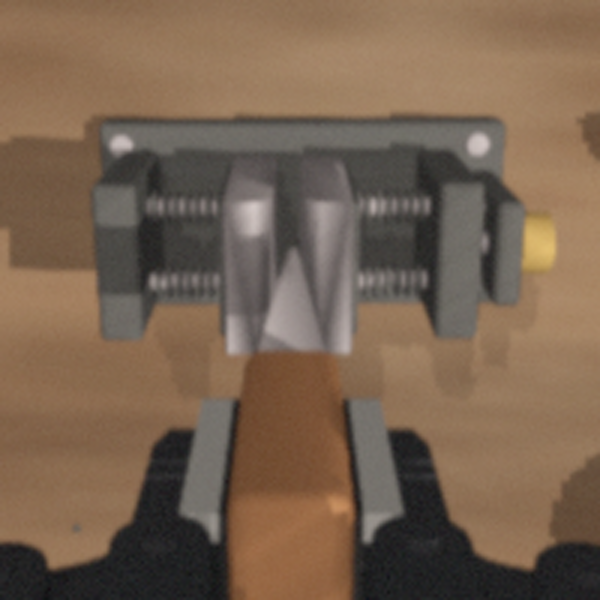

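The tip shows at crop (292,250), and the slot centre is about 2 px to its left, so the gauge needs to shift by about −1.4 mm in y. Correcting that, then lowering into the mouth.

Call:
servo_tool --commands '[0.001,-0.0028,0,0,0,0.0003,-1,0,0,0.008,0,0,0,-1,0,0,0.008,0,0,0,-1,0,0,0.008,0,0,0,-1,0,0,0.008,0,0,0,-1,0,0,0.008,0,0,0,-1,0,0,0,0,0,0,-1,0,0,0,0,0,0,-1]'

```text
t: 20.17
tcp_pos: [0.5267, -0.0462, 0.1413]
tool_rot: [-0.018, 1.0, 0.0, -0.0]
force: [-0.1, -0.5, -1.5]
finger_gap: 0.179
gripper_force: 58.7
```

```bash
cat > f.py <<'E'
from h import *
F=[];P=[]
for _ in range(8):
    w=manip.snapshot('wrist'); s=manip.sense(); F.append(s['force']);P.append(s['tcp_pos'])
print('t',s['t'],'F',np.mean(F,0).round(2),'tcp',np.mean(P,0).round(4),'tip z',round(np.mean(P,0)[2]-.0786,4)); go(None,182.1)
E
python3 f.py
```

```text
t 20.5667 F [ 0.07  0.15 -0.76] tcp [ 0.5271 -0.0463  0.1419] tip z 0.0633
t 20.57 tcp [ 0.5271 -0.0463  0.142 ] yaw -177.89 z [ 4.e-04 -1.e-04 -1.e+00] F [ 0.6  -0.1  -0.07] gap 0.18 gf 58.72781217098236
 turn [-2.e-05  6.e-05  3.e-05]
```

Call:
servo_tool --commands '[0,0,0.004,0,0,0,-1,0,0,0.004,0,0,0,-1,0,0,0.004,0,0,0,-1,0,0,0.004,0,0,0,-1,0,0,0,0,0,0,-1]'

```text
t: 20.98
tcp_pos: [0.5266, -0.0462, 0.1333]
tool_rot: [-0.018, 1.0, 0.0, -0.001]
force: [-0.5, -0.1, -0.8]
finger_gap: 0.177
gripper_force: 58.7
```

```bash
python3 f.py
```

```text
t 21.3833 F [-0.11  0.07 -0.94] tcp [ 0.5269 -0.0463  0.1338] tip z 0.0552
t 21.38 tcp [ 0.527  -0.0463  0.1339] yaw -177.88 z [ 2.e-04 -1.e-04 -1.e+00] F [-0.04  0.36 -0.86] gap 0.179 gf 58.72791409492493
 turn [-1.e-05  4.e-05  4.e-05]
```

Call:
servo_tool --commands '[0,0,0.003,0,0,0,-1,0,0,0.003,0,0,0,-1,0,0,0.003,0,0,0,-1,0,0,0,0,0,0,-1]'

```text
t: 21.72
tcp_pos: [0.5267, -0.0462, 0.1289]
tool_rot: [-0.018, 1.0, 0.0, -0.0]
force: [0.7, 0.6, -1.2]
finger_gap: 0.178
gripper_force: 58.7
```

```bash
python3 f.py
```

```text
t 22.1167 F [ 0.14 -0.26 -1.02] tcp [ 0.5269 -0.0463  0.1293] tip z 0.0507
t 22.12 tcp [ 0.527  -0.0463  0.1294] yaw -177.89 z [ 2.e-04 -0.e+00 -1.e+00] F [ 0.34  0.53 -2.03] gap 0.181 gf 58.727479577064514
 turn [-1.e-05  3.e-05  3.e-05]
```

Call:
servo_tool --commands '[0,0,0.003,0,0,0,-1,0,0,0.003,0,0,0,-1,0,0,0,0,0,0,-1]'

```text
t: 22.37
tcp_pos: [0.5267, -0.0462, 0.126]
tool_rot: [-0.018, 1.0, 0.0, -0.0]
force: [-0.9, 0.7, -1.6]
finger_gap: 0.177
gripper_force: 58.7
```

```bash
python3 f.py
```

```text
t 22.7667 F [-0.02 -0.   -1.18] tcp [ 0.5269 -0.0463  0.1263] tip z 0.0477
t 22.77 tcp [ 0.527  -0.0463  0.1263] yaw -177.89 z [ 1.e-04 -0.e+00 -1.e+00] F [ 0.2  -0.12 -2.09] gap 0.179 gf 58.72840940952301
 turn [-1.e-05  1.e-05  3.e-05]
```

Call:
servo_tool --commands '[0,0,0.002,0,0,0,-1,0,0,0.002,0,0,0,-1,0,0,0,0,0,0,-1,0,0,0,0,0,0,-1]'

```text
t: 23.1
tcp_pos: [0.5269, -0.0463, 0.1242]
tool_rot: [-0.018, 1.0, 0.0, -0.0]
force: [-0.5, 0.0, -1.0]
finger_gap: 0.182
gripper_force: 58.7
```

```bash
python3 f.py
```

```text
t 23.5 F [ 0.25  0.   -0.87] tcp [ 0.527  -0.0463  0.1243] tip z 0.0457
t 23.5 tcp [ 0.527  -0.0463  0.1243] yaw -177.89 z [ 1.e-04 -0.e+00 -1.e+00] F [ 0.34  0.96 -0.7 ] gap 0.18 gf 58.726410269737244
 turn [-0.e+00  1.e-05  3.e-05]
```

Call:
servo_tool --commands '[0,0,0.002,0,0,0,-1,0,0,0.002,0,0,0,-1,0,0,0,0,0,0,-1,0,0,0,0,0,0,-1]'

```text
t: 23.83
tcp_pos: [0.5269, -0.0463, 0.1222]
tool_rot: [-0.018, 1.0, 0.0, -0.0]
force: [-0.4, -0.1, -2.1]
finger_gap: 0.183
gripper_force: 58.7
```

```bash
python3 f.py
```

```text
t 24.2333 F [ 0.13 -0.16 -0.77] tcp [ 0.527  -0.0463  0.1223] tip z 0.0437
t 24.23 tcp [ 0.527  -0.0463  0.1223] yaw -177.89 z [ 1.e-04 -0.e+00 -1.e+00] F [ 0.08 -0.46 -0.84] gap 0.183 gf 58.72626006603241
 turn [-0.e+00  1.e-05  3.e-05]
```

Call:
servo_tool --commands '[0,0,0.002,0,0,0,-1,0,0,0.002,0,0,0,-1,0,0,0,0,0,0,-1,0,0,0,0,0,0,-1]'

```text
t: 24.57
tcp_pos: [0.5268, -0.0462, 0.1202]
tool_rot: [-0.018, 1.0, 0.0, -0.0]
force: [-0.9, 0.4, -0.1]
finger_gap: 0.182
gripper_force: 58.7
```

```bash
python3 f.py
```

```text
t 24.9667 F [-0.18  0.19 -0.85] tcp [ 0.5269 -0.0462  0.1203] tip z 0.0417
t 24.97 tcp [ 0.5269 -0.0462  0.1203] yaw -177.89 z [-1.e-04  0.e+00 -1.e+00] F [ 0.05  0.54 -1.23] gap 0.179 gf 58.735177516937256
 turn [ 0.e+00 -1.e-05  4.e-05]
```

Call:
servo_tool --commands '[0,0,0.002,0,0,0,-1,0,0,0.002,0,0,0,-1,0,0,0,0,0,0,-1,0,0,0,0,0,0,-1]'

```text
t: 25.3
tcp_pos: [0.5269, -0.0462, 0.1182]
tool_rot: [-0.018, 1.0, 0.0, -0.0]
force: [0.5, 1.1, -1.3]
finger_gap: 0.179
gripper_force: 58.7
```

```bash
python3 f.py
```

```text
t 25.7 F [ 0.15  0.94 -1.15] tcp [ 0.5269 -0.0462  0.1183] tip z 0.0397
t 25.7 tcp [ 0.5269 -0.0462  0.1183] yaw -177.9 z [-1.e-04  2.e-04 -1.e+00] F [ 0.28  1.75 -1.76] gap 0.177 gf 58.67202579975128
 turn [ 3.e-05 -2.e-05  1.e-05]
```

Fy has turned positive, so the −y plate is touching first. Probing toward +y to centre.

Call:
servo_tool --commands '[0,0.001,0,0,0,0,-1,0,0,0,0,0,0,-1,0,0,0,0,0,0,-1]'

```text
t: 25.95
tcp_pos: [0.527, -0.046, 0.1184]
tool_rot: [-0.018, 1.0, -0.0, 0.0]
force: [-0.0, 0.3, -1.8]
finger_gap: 0.18
gripper_force: 58.8
```

```bash
python3 f.py
```

```text
t 26.35 F [ 0.11  0.11 -0.86] tcp [ 0.527  -0.0459  0.1184] tip z 0.0398
t 26.35 tcp [ 0.5269 -0.0458  0.1183] yaw -177.89 z [ 0.e+00 -1.e-04 -1.e+00] F [ 0.42 -0.   -0.99] gap 0.182 gf 58.81013095378876
 turn [-1.e-05  0.e+00  3.e-05]
```

Call:
servo_tool --commands '[0,0.001,0,0,0,0,-1,0,0,0,0,0,0,-1,0,0,0,0,0,0,-1]'

```text
t: 26.6
tcp_pos: [0.5269, -0.0453, 0.1183]
tool_rot: [-0.018, 1.0, -0.0, 0.0]
force: [-0.9, 0.5, -2.2]
finger_gap: 0.184
gripper_force: 58.8
```

```bash
python3 f.py
```

```text
t 27.0 F [-0.02 -0.58 -1.42] tcp [ 0.5269 -0.0453  0.1183] tip z 0.0397
t 27.0 tcp [ 0.5269 -0.0453  0.1183] yaw -177.89 z [ 0.e+00 -1.e-04 -1.e+00] F [-0.01 -0.98 -1.49] gap 0.18 gf 58.83145272731781
 turn [-1.e-05  1.e-05  3.e-05]
```

Call:
servo_tool --commands '[0,-0.0008,0,0,0,0,-1,0,0,0.002,0,0,0,-1,0,0,0.002,0,0,0,-1,0,0,0,0,0,0,-1,0,0,0,0,0,0,-1]'

```text
t: 27.42
tcp_pos: [0.5268, -0.0456, 0.1162]
tool_rot: [-0.018, 1.0, 0.0, -0.0]
force: [-0.2, -0.7, -1.6]
finger_gap: 0.18
gripper_force: 58.8
```

```bash
python3 f.py
```

```text
t 27.8167 F [ 0.07 -0.03 -1.21] tcp [ 0.5269 -0.0457  0.1163] tip z 0.0377
t 27.82 tcp [ 0.5269 -0.0457  0.1163] yaw -177.89 z [ 0. -0. -1.] F [ 0.67 -0.47 -1.46] gap 0.181 gf 58.843029141426086
 turn [-0.e+00  1.e-05  3.e-05]
```

Call:
servo_tool --commands '[0,0,0.002,0,0,0,-1,0,0,0,0,0,0,-1,0,0,0,0,0,0,-1]'

```text
t: 28.07
tcp_pos: [0.5268, -0.0457, 0.1152]
tool_rot: [-0.018, 1.0, 0.0, -0.0]
force: [0.3, 0.1, -1.1]
finger_gap: 0.182
gripper_force: 58.8
```

```bash
python3 f.py
```

```text
t 28.4667 F [-0.2   0.03 -0.97] tcp [ 0.5269 -0.0457  0.1153] tip z 0.0367
t 28.47 tcp [ 0.527  -0.0457  0.1153] yaw -177.89 z [ 1.e-04 -0.e+00 -1.e+00] F [-0.03  0.27 -0.36] gap 0.18 gf 58.84337067604065
 turn [-0.e+00  1.e-05  3.e-05]
```

Call:
servo_tool --commands '[0,0,0.002,0,0,0,-1,0,0,0.001,0,0,0,-1,0,0,0,0,0,0,-1,0,0,0,0,0,0,-1]'

```text
t: 28.8
tcp_pos: [0.5269, -0.0457, 0.1137]
tool_rot: [-0.018, 1.0, 0.0, -0.0]
force: [0.5, 0.2, -1.0]
finger_gap: 0.176
gripper_force: 58.8
```

```bash
python3 f.py
```

```text
t 29.2 F [-0.17 -0.24 -1.07] tcp [ 0.5269 -0.0457  0.1138] tip z 0.0352
t 29.2 tcp [ 0.5269 -0.0457  0.1138] yaw -177.89 z [-0. -0. -1.] F [-0.45 -0.12 -1.57] gap 0.183 gf 58.83985698223114
 turn [-0.e+00 -0.e+00  4.e-05]
```

Call:
servo_tool --commands '[0,0,0.002,0,0,0,-1,0,0,0,0,0,0,-1,0,0,0,0,0,0,-1]'

```text
t: 29.45
tcp_pos: [0.527, -0.0457, 0.1128]
tool_rot: [-0.018, 1.0, -0.0, 0.0]
force: [0.0, 0.2, -0.9]
finger_gap: 0.178
gripper_force: 58.8
```

```bash
python3 f.py
```

```text
t 29.85 F [ 0.44  0.14 -1.16] tcp [ 0.527  -0.0457  0.1128] tip z 0.0342
t 29.85 tcp [ 0.527  -0.0457  0.1128] yaw -177.89 z [ 2.e-04 -0.e+00 -1.e+00] F [ 0.38  0.02 -0.63] gap 0.18 gf 58.842666149139404
 turn [-0.e+00  3.e-05  3.e-05]
```

Call:
servo_tool --commands '[0,0,0.002,0,0,0,-1,0,0,0,0,0,0,-1,0,0,0,0,0,0,-1]'

```text
t: 30.1
tcp_pos: [0.527, -0.0457, 0.1119]
tool_rot: [-0.018, 1.0, -0.0, 0.0]
force: [0.6, 0.2, -0.5]
finger_gap: 0.173
gripper_force: 59.0
```

```bash
python3 f.py
```

```text
t 30.5 F [0.32 0.29 0.75] tcp [ 0.527  -0.0457  0.1119] tip z 0.0333
t 30.5 tcp [ 0.527  -0.0457  0.1119] yaw -177.89 z [ 3.e-04 -1.e-04 -1.e+00] F [1.5  0.32 1.46] gap 0.181 gf 59.02105093002319
 turn [-1.e-05  4.e-05  3.e-05]
```

Call:
servo_tool --commands '[0,0,0.002,0,0,0,-1,0,0,0,0,0,0,-1,0,0,0,0,0,0,-1]'

```text
t: 30.75
tcp_pos: [0.5271, -0.0457, 0.111]
tool_rot: [-0.018, 1.0, -0.0, 0.0]
force: [0.1, 0.7, 2.8]
finger_gap: 0.181
gripper_force: 59.4
```

```bash
python3 f.py
```

```text
t 31.15 F [0.08 0.45 3.71] tcp [ 0.5271 -0.0457  0.111 ] tip z 0.0324
t 31.15 tcp [ 0.5271 -0.0457  0.111 ] yaw -177.89 z [ 4.e-04 -1.e-04 -1.e+00] F [-0.33  0.26  4.84] gap 0.18 gf 59.43881392478943
 turn [-1.e-05  6.e-05  3.e-05]
```

Drag is growing, with Fy near 0, so both plates are pressing evenly. One small step more.

Call:
servo_tool --commands '[0,0,0.001,0,0,0,-1,0,0,0,0,0,0,-1,0,0,0,0,0,0,-1,0,0,0,0,0,0,-1]'

```text
t: 31.48
tcp_pos: [0.5271, -0.0457, 0.1104]
tool_rot: [-0.018, 1.0, -0.0, 0.0]
force: [0.3, 1.3, 6.3]
finger_gap: 0.181
gripper_force: 59.5
```

```bash
python3 f.py
```

```text
t 31.8833 F [-0.04  0.96  5.1 ] tcp [ 0.5271 -0.0457  0.1104] tip z 0.0318
t 31.88 tcp [ 0.5271 -0.0457  0.1105] yaw -177.89 z [ 4.e-04 -1.e-04 -1.e+00] F [-0.11  0.33  5.85] gap 0.181 gf 59.54253673553467
 turn [-2.e-05  7.e-05  2.e-05]
```

```bash
python3 -c "
from h import *
print(manip.sign_off())"
```

```text
the job is handed in; nothing more can be done
None
```

I dropped the blank into the box and handed the job in at about 32 s. The arm is holding the gauge upright, about 43 mm deep between the plates, under a snug downward push of roughly 5–6 N with little sideways force; I didn't take a last picture to check the other things on the table.

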